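# Hang the checking gauge on the sprung hook inside the gauge locker

## Robot

A 6-joint arm with a two-finger parallel gripper is mounted at the origin on a cart in front of the work surface, level with it; the furniture and walls round the work are solid. World frame = base frame: x ahead of the robot, y to its left, z up, the work surface at z = 0. Lengths are in m, angles in rad, forces in N, time in s.
With the tool pointing down it reaches from about 0.35 to 0.775 m from the base axis. Payload 5.5 kg.
Tool frame: the origin (TCP) lies at the very end of the fingers, on their centre line; the grasp point (between the pads) lies 19 mm behind it; z points along the fingers, y is the line along which they close (so a half turn about z gives the same grasp; the last joint's range is limited). The gripper opens to 85 mm and grips with 20 to 120 N. Pads are 22 mm wide; open, the fingers measure 114 mm over their backs; the gripper's body (76 mm by 85 mm) begins 54 mm behind the grasp point. The pads swing forward as they close: fully open they stand 13 mm farther back than shut.
Start: joints at [1.017, 0.313, 0.046, 1.304, 0, 1.431], TCP at [0.231, 0.527, 0.231] pointing down, gripper open.
Joint ranges: [-2.76, 2.76], [-0.86, 1.69], [-1.03, 1.26], [-2.2, 2.34], [-1.47, 1.5], [-3.14, 3.14]. Speed limits (rad/s): [2.57, 2.57, 3.14, 3.14, 3.14, 3.14].

## Interface

Orientations are given as [roll, pitch, yaw] about the fixed x, y, z axes, in that order (R = Rz(yaw) Ry(pitch) Rx(roll)).
In Python, from rig import bot gives the robot as it stands. The module is installed in compiled form; this text tells all that it offers.
- The arm moves only by the tool servo_tool, never from a script. Its argument "deltas" is a list of rows, each an object of numbers: "x", "y", "z": the shift along the tool's x, y, z in cm; "rx", "ry", "rz": the turn, a rotation vector about the tool's x, y, z in rad. A call has 1 to 12 rows; each row is the pose to reach, as a shift and turn from the pose commanded when the call began, along the tool's axes at that moment; what a row does not reach only later rows make up. A row lasts 1/8 s, in which the tool goes at most 62.5 mm and 10.7 degrees, less where a joint would pass 70% of its speed; a pose out of reach is approached as far as the arm can. A call with a gripper value outside its range is refused whole. "grip" is the gripper's target within -1 to 1 (fully open at 1, half-way at 0, shut at -1), set as the call begins (left out, the last holds). The fingers move at their own pace and stop on an object; "grip_force" is the grip in N (left out, the last holds). Time passes only in rows, so rows that repeat a pose let the fingers close. It gives the time, the measured TCP pose, the force, the opening and the grip force at its end, in the units of the state.
- bot.read_state(): the state, without advancing time (a new reading comes with each control period).
- bot.camera(name): name is "scene" or "top" or "wrist"; returns the picture (400x640x3 uint8, red, green, blue); there is no depth.
- bot.camera_info(name): a dict with "fx", "fy", "cx", "cy" (pixels), "rvec" (rotation vector, rad) and "tvec" (3), from world to camera coordinates, as OpenCV has them; the wrist camera has in their place "hand_eye" (4x4, takes a point from camera to tool coordinates, whose origin is the TCP and whose axes are the flange's). Camera axes: x right, y down, z forward; pixel columns grow to the right and rows downward; lengths in m; the calibration is good to about 2 mm. A picture is of the moment at which its call begins: read the wrist's pose just before it. camera_info takes no time and is no camera call.
- bot.job_done(): hands the job in; it is judged then, once.
The state is a dict: "time_s": time; "joint_pos": joint angles; "dq": joint speeds; "joint_efforts": joint torques, N m; "eef_pos": TCP position; "eef_rot": TCP orientation; "force": force on the tool from outside, world axes, zero at the start; "torque": the same for the moment, N m; "gripper_width": finger opening in m; "grasp_force": force on a finger pad.
Only numpy, scipy, OpenCV 4.12 (cv2) and the standard library are available. Lean on these libraries where they do the work, as an engineer would, in place of code of your own. Each camera call takes 0.05 s, during which the arm holds its last target. There are 200 camera calls.

## Task

Take the red-handled checking gauge out of its wooden stand, lower its steel blade through the narrow opening in the roof of the blue gauge locker without touching the locker, and hang it by its eye on the hook inside, fully home behind the hook's upturned tip. The orange sprung keeper on the hook must be pushed back gently with the blade to make room (never more than 25 N on hook and keeper, taken together); then let go, with the gauge hanging upright, and leave the things around as they are.

Things in the scene. Friction and masses are not known exactly. Their poses are not given: they have to be found in the camera images.
- gauge_handle (a point): Centre of the red handle (14 mm x by 30 mm y by 54 mm z) of the loose checking gauge, 179 mm tall, about 180 g, upright at the start, same front and back. Grip from above across the 14 mm (its x). Axes: z up along the gauge, x through the blade's thickness. Below the handle: a steel neck 22 mm wide, 6 mm thick. The gauge's underside is 152 mm below this point.
- gauge_eye (a point): Middle of the underside of the steel bar over the gauge's eye, the face that rests on the hook; 95 mm straight below gauge_handle, same axes. The bar is 36 mm wide (y), 6 mm thick (x), 10 mm high; the eye below it is a clear window 22 mm wide, 32 mm high, between 7 mm wide sides.
- gauge_foot (a point): Middle of the gauge's foot block (12 mm x by 36 mm y by 25 mm high), 139.5 mm below gauge_handle, same axes. In the stand its lowest 22 mm are sunk in a slot with 0.75 mm play all round.
- stand: Fixed wooden stand 60 x 70 x 30 mm with the slot in which the gauge stands at the start; origin at the centre of its underside, z up. The gauge must be lifted straight up 22 mm to leave it.
- cabinet: Fixed blue steel gauge locker, 190 mm (x) by 140 mm (y) by 150 mm (z), clear front; origin at the centre of its underside, z up, x from its clear front towards its back. Inside floor at z = 6 mm. It is the frame only: neither gauge nor robot may touch it; the hook is not part of it.
- opening (a point): Centre of the narrow rubber-edged opening in the locker's flat roof, level with the roof's top (z = 150 mm; roof 4 mm thick), at x = -6 mm, y = 0 of the locker, same axes. The opening is 112 mm long (x) by 60 mm wide (y).
- hook_rail: The hook's rail inside the locker and the hook on it; origin and axes coincide with the locker's. The hook is a steel rod 8 mm thick along x at y = 0, upper side at z = 100 mm, pointing to -x, its tip turned up to z = 109 mm. It is clamped at an unreported place: the tip's rear face lies anywhere from x = -18 to +18 mm (front face 8 mm nearer -x); find it by feel or sight.
- keeper_zone (a point): Fixed point of the rail at x = 0, y = 0, z = 112 mm: mid-height of the orange sprung keeper plate (30 mm wide, slippery), 3 mm behind the tip at rest, so the 6 mm bar does not fit. Pushed to +x it yields from 3 N by 0.8 N/mm to a hard stop after 7 mm (8.6 N); the bar goes down behind the tip at 5.4 to 8.6 N. Afterwards it presses the bar on the tip.
- blue_case: Bystander: loose dark blue plastic case 58 x 96 x 63 mm, origin at the centre of its underside.
- dropper_1: Bystander: loose blue dropper bottle, 24 mm wide, 72 mm high, origin at the centre of its underside.
- steel_vial: Bystander: loose steel vial with a dark red top, 18 mm wide, 48 mm high, origin at the centre of its underside.
- loupe: Bystander: loose black eye loupe, 35 mm wide, 36 mm high, origin at the centre of its underside.
Mind the look-alikes: they are no part of the job. There is more than one size of the part that bears gauge_handle; the job needs the middle-sized.

How it is judged:
By the outcome, as a careful person would: the job done as asked, in the order asked, and still so for the second after the job is handed in, with the robot touching nothing.
It also fails if it takes over 61 s, if anything falls off the work surface, if the arm or the gripper's body presses on something with over 40 N, if the wrist force passes 120 N, or if a joint passes its speed limit or range.

## Working session

There is one attempt and no reset: what is moved stays moved. The work goes in short steps, Python scripts to look and compute and a tool call to move; the robot and the scene stay as the last step left them, time stands still between calls to the robot, and variables do not carry over. Pictures are saved under pics/ and viewed, at most 10 in all, crops included, and the job is handed in when it is done.

Besides the shell and the picture viewer there is one more tool, called by a JSON object that holds its "fn" and its "kwargs". servo_tool: Moves the arm, as the interface text tells. Its arguments: {"type":"object","properties":{"deltas":{"type":"array","items":{"type":"object","properties":{"x":{"type":"number"},"y":{"type":"number"},"z":{"type":"number"},"rx":{"type":"number"},"ry":{"type":"number"},"rz":{"type":"number"}}}},"grip":{"type":"number"},"grip_force":{"type":"number"}},"required":["deltas"]}

```bash
mkdir -p pics; cat > h.py <<'E'
import numpy as np, cv2
from rig import bot
def cam(n):
    i=bot.camera_info(n);K=np.array([[i['fx'],0,i['cx']],[0,i['fy'],i['cy']],[0,0,1]])
    return K,np.array(i['rvec']).ravel(),np.array(i['tvec']).ravel()
def proj(n,p):
    K,r,t=cam(n);return cv2.projectPoints(np.array(p,float).reshape(-1,3),r,t,K,None)[0][:,0]
def ray(n,u,v):
    K,r,t=cam(n);R=cv2.Rodrigues(r)[0];return -R.T@t,R.T@np.linalg.solve(K,[u,v,1.])
def at(n,u,v,z):
    o,d=ray(n,u,v);return o+d*(z-o[2])/d[2]
def save(n,f):
    im=bot.camera(n);cv2.imwrite('pics/'+f,im[:,:,::-1]);return im
E
python3 - <<'E'
from h import *
print(bot.read_state())
save('scene','s0.png');save('top','t0.png')
for n in('scene','top'):print(n,cam(n), ray(n,320,200))
print(bot.camera_info('wrist'))
E
```

```text
{'time_s': 0.0, 'joint_pos': array([1.01742908e+00, 3.14020038e-01, 4.49633652e-02, 1.30356905e+00,
       1.58208260e-05, 1.43117470e+00]), 'dq': array([ 1.65533155e-03, -1.13663878e-03, -1.11352149e-03,  7.69610569e-06,
        5.05521376e-04, -7.79695365e-04]), 'joint_efforts': array([-1.30357871e-04, -4.80621064e+01,  2.98537034e+01,  1.92866108e-02,
       -1.75225146e-04,  2.00111765e-05]), 'eef_pos': array([0.230922  , 0.52604184, 0.23039129]), 'eef_rot': array([-3.13978326e+00, -2.70261111e-04,  2.72784678e+00]), 'force': array([-0.0436811 , -0.53600873,  0.17588367]), 'torque': array([0.0089912 , 0.03919756, 0.00076188]), 'grasp_force': 0.0, 'gripper_width': 0.08516214033644162}
scene (array([[425.05047976,   0.        , 323.45168449],
       [  0.        , 425.05047976, 193.3492109 ],
       [  0.        ,   0.        ,   1.        ]]), array([ 1.9721945 , -0.78900222,  0.48861007]), array([-0.39706549,  0.25667463,  0.82353821])) (array([-0.13825544, -0.68973788,  0.63789117]), array([ 0.60479829,  0.61463263, -0.50671149]))
top (array([[371.70652735,   0.        , 317.18922194],
       [  0.        , 371.70652735, 198.2180214 ],
       [  0.        ,   0.        ,   1.        ]]), array([ 2.03508087, -2.15430975,  0.2494053 ]), array([-0.00488199,  0.52910419,  0.8419311 ])) (array([ 0.31551371, -0.02907234,  0.94256509]), array([ 0.22970692, -0.01379386, -0.97320328]))
{'fx': 280.42634057953956, 'fy': 280.42634057953956, 'cx': 322.9874083083699, 'cy': 198.10369510272267, 'hand_eye': array([[ 9.14630385e-04, -9.52182559e-01, -3.05528292e-01,
         7.76669187e-02],
       [ 9.99999439e-01,  7.07865947e-04,  7.87528582e-04,
        -9.46591924e-04],
       [-5.33597907e-04, -3.05528841e-01,  9.52182673e-01,
        -1.43531360e-01],
       [ 0.00000000e+00,  0.00000000e+00,  0.00000000e+00,
         1.00000000e+00]])}
```

View pics/s0.png

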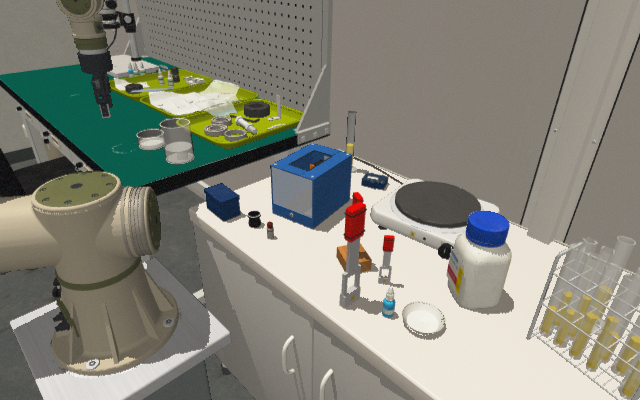

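View pics/t0.png

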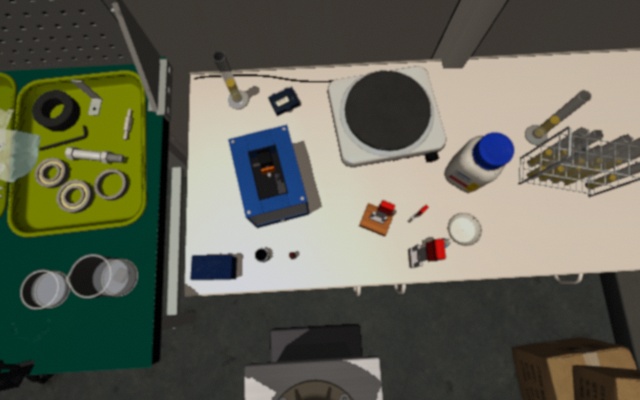

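Candidates for the gauge, as scene and top pixels:
- **Front large:** (354,222) in scene, (433,250) in top. It stands free.
- **Small:** (388,243) in scene, (419,212) in top. It stands free.
- **In the wooden stand:** red top at (357,200) in scene, (384,208) in top. This is the middle-sized one, so I choose it.

I'll check it in a close crop.

```bash
python3 - <<'E'
import cv2,numpy as np
t=cv2.imread('pics/t0.png');s=cv2.imread('pics/s0.png')
a=cv2.resize(t[115:235,220:320],None,fx=4,fy=4,interpolation=2)   # 400x480
b=cv2.resize(t[190:270,350:450],None,fx=4,fy=4,interpolation=2)  #400x320
a=cv2.copyMakeBorder(a,0,0,0,0,0);b=cv2.copyMakeBorder(b,0,160,0,0,0)
cv2.imwrite('pics/c1.png',np.hstack([a,b]))
c=cv2.resize(s[135:285,260:410],None,fx=4,fy=4,interpolation=2)
cv2.imwrite('pics/c2.png',c)
E
```

```text
(no output)
```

View pics/c1.png

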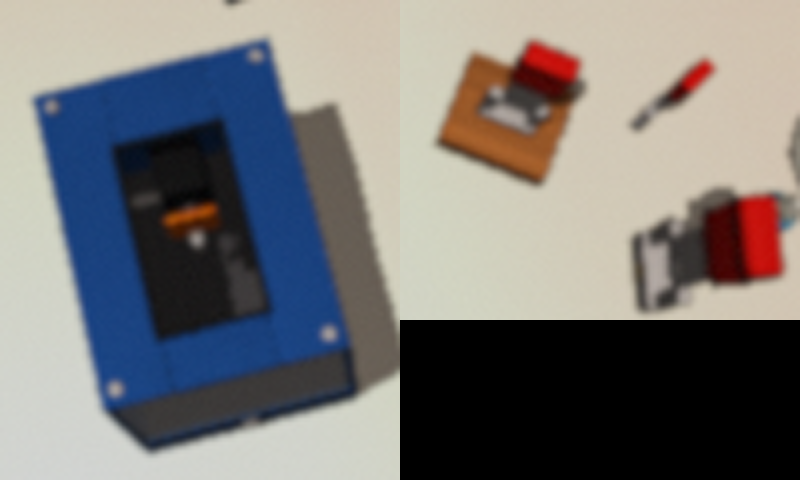

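View pics/c2.png

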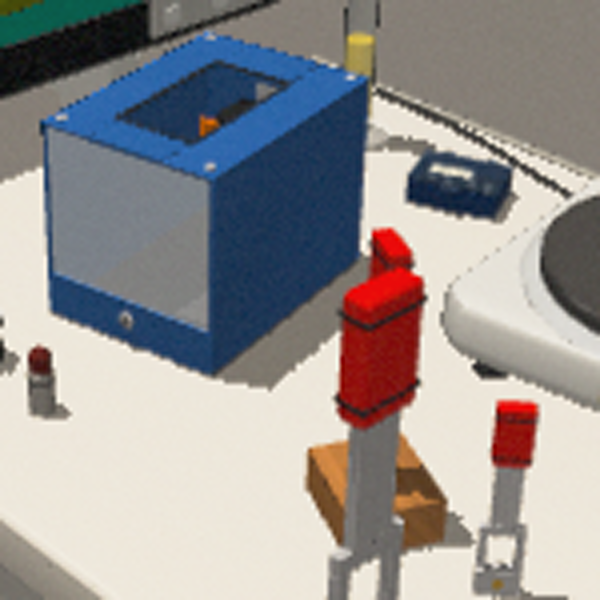

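The crop shows that the gauge in the stand is the middle-sized one: the front gauge is clearly larger and the right one smaller. The keeper is orange at about top (267,168), and the bright hook tip is at about top (269,174). Next I'll fit the poses.

```bash
cat >> h.py <<'E'
from scipy.optimize import least_squares
def fit(n,mod,px,x0):
    mod=np.array(mod,float);px=np.array(px,float)
    def P(q):
        c,s=np.cos(q[2]),np.sin(q[2]);w=mod.copy();w[:,0]=q[0]+c*mod[:,0]-s*mod[:,1];w[:,1]=q[1]+s*mod[:,0]+c*mod[:,1];return w
    r=least_squares(lambda q:(proj(n,P(q))-px).ravel(),x0,loss='soft_l1');return r.x,r.fun.reshape(-1,2)
E
python3 - <<'E'
from h import *
np.set_printoptions(precision=4,suppress=True)
A=lambda x,y:(220+(x+.5)/4-.5,115+(y+.5)/4-.5)
B=lambda x,y:(350+(x-400+.5)/4-.5,190+(y+.5)/4-.5)
C=lambda x,y:(260+(x+.5)/4-.5,135+(y+.5)/4-.5)
px=[A(*p) for p in[(35,98),(270,40),(352,350),(105,408),(113,147),(222,121),(270,310),(158,340)]]
for p in px:print(at('top',*p,.15)[:2])
# image up = world +x? model: back-left etc
mod=[(.095,.07),(.095,-.07),(-.095,-.07),(-.095,.07),(.05,.03),(.05,-.03),(-.062,-.03),(-.062,.03)]
mod=[(a,b,.15) for a,b in mod]
q,e=fit('top',mod,px,[.55,.1,0.2]);print('locker top',q,np.degrees(q[2]),e.round(1).tolist())
ps=[C(*p) for p in[(43,122),(210,35),(368,80),(212,180),(118,118),(217,62),(290,88),(190,143)]]
ms=[(-.095,.07),(.095,.07),(.095,-.07),(-.095,-.07),(-.062,.03),(.05,.03),(.05,-.03),(-.062,-.03)]
qs,e=fit('scene',[(a,b,.15) for a,b in ms],ps,q);print('locker scene',qs,e.round(1).tolist())
def loc(w):
    d=w[:2]-q[:2];c,s=np.cos(q[2]),np.sin(q[2]);return np.array([c*d[0]+s*d[1],-s*d[0]+c*d[1]])
print('tip',loc(at('top',*A(197,238),.109)),'keeper front-bot', loc(at('top',*A(192,237),.112)),'kL',loc(at('top',*A(163,210),.12)),'kR',loc(at('top',*A(218,205),.12)))
for p in[(472,53),(440,143),(540,183)]:print('stand',at('top',*B(*p),.03))
for p in[(530,40),(580,57),(575,85),(518,68)]:print('handle top',at('top',*B(*p),.187))
for p in [(480,112),(540,130)]:print('foot top',at('top',*B(*p),.033))
for p in[(638,238),(642,310)]:print('big foot',at('top',*B(*p),.03))
for p in[(740,200),(780,195),(785,275),(745,280)]:print('big top',at('top',*B(*p),.23))
for p in[(632,127),(712,62)]:print('small',at('top',*B(*p),.0 if p[0]<650 else .12))
E
```

```text
[0.6574 0.1605]
[0.6852 0.025 ]
[ 0.4994 -0.013 ]
[0.4748 0.1225]
[0.625  0.1163]
[0.6371 0.0541]
[0.5246 0.031 ]
[0.5111 0.093 ]
locker top [0.5796 0.0741 0.1995] 11.429591598023155 [[-0.5, -0.6], [0.3, -0.6], [0.1, -0.5], [-0.7, 1.0], [1.3, 0.9], [-0.2, 1.0], [-0.7, -0.1], [0.8, -0.8]]
locker scene [0.5787 0.0721 0.1917] [[-1.0, -0.3], [-0.2, -0.9], [1.0, -0.2], [-0.0, 0.1], [0.1, 0.3], [0.2, 0.6], [-0.4, -0.5], [0.4, 0.2]]
tip [0.002  0.0007] keeper front-bot [0.0023 0.0032] kL [0.0199 0.0154] kR [ 0.0147 -0.0162]
stand [ 0.5166 -0.1612  0.03  ]
stand [ 0.4607 -0.1364  0.03  ]
stand [ 0.4323 -0.1957  0.03  ]
handle top [ 0.4872 -0.1692  0.187 ]
handle top [ 0.4766 -0.1943  0.187 ]
handle top [ 0.462  -0.1902  0.187 ]
handle top [ 0.4726 -0.1616  0.187 ]
foot top [ 0.4782 -0.1624  0.033 ]
foot top [ 0.4648 -0.1984  0.033 ]
big foot [ 0.3954 -0.252   0.03  ]
big foot [ 0.3522 -0.2495  0.03  ]
big top [ 0.3931 -0.2539  0.23  ]
big top [ 0.3944 -0.2734  0.23  ]
big top [ 0.3566 -0.2705  0.23  ]
big top [ 0.3553 -0.2514  0.23  ]
small [ 0.4688 -0.2636  0.    ]
small [ 0.4837 -0.2831  0.12  ]
```

{"fn": "servo_tool", "kwargs": {"deltas": [{"x": -5, "y": -5.5, "rz": 0.15}, {"x": -10, "y": -11, "rz": 0.3}, {"x": -15, "y": -16.4, "rz": 0.47}, {"x": -20, "y": -21.9, "rz": 0.63}, {"x": -25.3, "y": -27.4, "rz": 0.78}, {"x": -30.4, "y": -32.9, "rz": 0.94}, {"x": -35.5, "y": -38.4, "rz": 1.1}, {"x": -40.5, "y": -43.8, "rz": 1.25}, {"x": -45.6, "y": -49.3, "rz": 1.41}, {"x": -50.7, "y": -54.8, "rz": 1.567}, {"x": -50.7, "y": -54.8, "rz": 1.567}, {"x": -50.7, "y": -54.8, "rz": 1.567}], "grip": 1}}

```text
invalid input
```

{"fn": "servo_tool", "kwargs": {"deltas": [{"x": 0}, {"x": 0}]}}

```text
invalid input
```

```bash
cat >> h.py <<'E'
from scipy.spatial.transform import Rotation as Ro
def wT():
    s=bot.read_state();H=np.eye(4);H[:3,:3]=Ro.from_euler('xyz',s['eef_rot']).as_matrix();H[:3,3]=s['eef_pos'];return H@bot.camera_info('wrist')['hand_eye']
def wK():
    i=bot.camera_info('wrist');return np.array([[i['fx'],0,i['cx']],[0,i['fy'],i['cy']],[0,0,1]])
def wproj(T,p):
    p=np.atleast_2d(np.array(p,float));q=(p-T[:3,3])@T[:3,:3]@wK().T;return q[:,:2]/q[:,2:]
def wat(T,u,v,z):
    d=T[:3,:3]@np.linalg.solve(wK(),[u,v,1.]);o=T[:3,3];return o+d*(z-o[2])/d[2]
E
python3 - <<'E'
from h import *
s=bot.read_state();print(s['eef_pos'],s['eef_rot'],s['joint_pos'])
T=wT();np.save('T1.npy',T);im=save('wrist','w1.png')
P=wproj(T,[.4745,-.179,.187]);print('pred handle top',P, 'pred stand',wproj(T,[.4745,-.179,.03]))
hsv=cv2.cvtColor(im,cv2.COLOR_RGB2HSV);m=(((hsv[:,:,0]<8)|(hsv[:,:,0]>172))&(hsv[:,:,1]>170)&(hsv[:,:,2]>60)).astype('u1')
n,l,st,c=cv2.connectedComponentsWithStats(m)
for k in range(1,n):
    if st[k,4]>60:print(st[k],c[k])
E
```

```text
[0.23097885 0.52608441 0.23049099] [-3.13996201e+00 -2.31228346e-04  2.72777055e+00] [1.01739063e+00 3.13960158e-01 4.51238328e-02 1.30360696e+00
 2.10584075e-06 1.43121255e+00]
pred handle top [[-107.05183698  589.79998099]] pred stand [[ 20.01081196 447.60803756]]
```

View pics/w1.png

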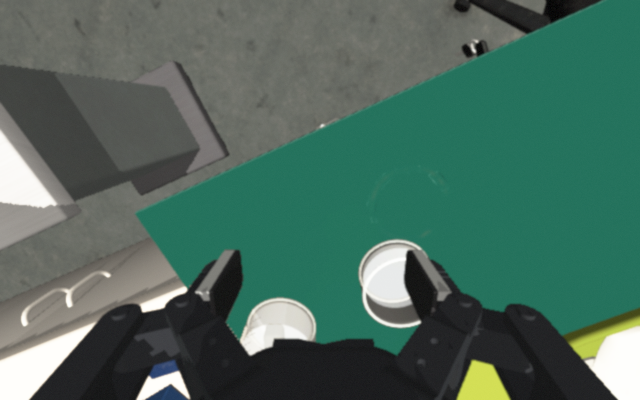

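The arm has not moved, because both calls were refused. The wrist picture still shows the green side bench. I'll retry with every field filled in.

{"fn": "servo_tool", "kwargs": {"deltas": [{"x": -5, "y": -5.5, "z": 0, "rx": 0, "ry": 0, "rz": 0.15}], "grip": 1, "grip_force": 60}}

```text
time_s: 0.28
eef_pos: [0.2509, 0.4689, 0.23]
eef_rot: [-3.141, -0.0, 2.578]
force: [1.8, -0.6, 0.5]
gripper_width: 0.085
grasp_force: 0.0
```

{"fn": "servo_tool", "kwargs": {"deltas": [{"x": -5.2, "y": -4.2, "z": 0, "rx": 0, "ry": 0, "rz": 0.14}, {"x": -10.5, "y": -8.4, "z": 0, "rx": 0, "ry": 0, "rz": 0.28}, {"x": -15.7, "y": -12.6, "z": 0, "rx": 0, "ry": 0, "rz": 0.42}, {"x": -21, "y": -16.8, "z": 0, "rx": 0, "ry": 0, "rz": 0.57}, {"x": -26.2, "y": -20.9, "z": 0, "rx": 0, "ry": 0, "rz": 0.71}, {"x": -31.5, "y": -25.1, "z": 0, "rx": 0, "ry": 0, "rz": 0.85}, {"x": -36.7, "y": -29.3, "z": 0, "rx": 0, "ry": 0, "rz": 0.99}, {"x": -42, "y": -33.5, "z": 0, "rx": 0, "ry": 0, "rz": 1.13}, {"x": -47.2, "y": -37.7, "z": 0, "rx": 0, "ry": 0, "rz": 1.28}, {"x": -52.5, "y": -41.9, "z": 0, "rx": 0, "ry": 0, "rz": 1.417}, {"x": -52.5, "y": -41.9, "z": 0, "rx": 0, "ry": 0, "rz": 1.417}, {"x": -52.5, "y": -41.9, "z": 0, "rx": 0, "ry": 0, "rz": 1.417}], "grip": 1, "grip_force": 60}}

```text
time_s: 1.78
eef_pos: [0.4716, -0.1704, 0.2304]
eef_rot: [-3.141, 0.0, 1.156]
force: [-0.2, 1.1, 0.6]
gripper_width: 0.0855
grasp_force: 0.0
```

```bash
cat > look.py <<'E'
import sys
from h import *
s=bot.read_state();print(s['eef_pos'],s['eef_rot'],s['joint_pos'],s['time_s'],abs(s['dq']).max())
f=sys.argv[1];T=wT();np.save(f+'.npy',T);im=save('wrist',f+'.png')
print('pred handle top',wproj(T,[.4745,-.179,.187]), 'stand',wproj(T,[.4745,-.179,.03]))
hsv=cv2.cvtColor(im,cv2.COLOR_RGB2HSV);m=(((hsv[:,:,0]<8)|(hsv[:,:,0]>172))&(hsv[:,:,1]>170)&(hsv[:,:,2]>60)).astype('u1')
n,l,st,c=cv2.connectedComponentsWithStats(m)
for k in range(1,n):
    if st[k,4]>60:print(st[k],c[k])
E
python3 look.py w2
```

```text
[ 0.47156925 -0.1704404   0.23041765] [-3.14119131e+00  1.47996875e-04  1.15644266e+00] [-5.06941055e-01  1.71369089e-01 -1.41127526e-01  1.25868566e+00
 -1.84469588e-04  1.47820901e+00] 1.775 0.05170549963709498
pred handle top [[330.5477946  229.68808043]] stand [[327.37512567 178.2930032 ]]
[325 194  18  13 196] [333.51530612 200.58163265]
[325 209  19  39 656] [334.17835366 227.3445122 ]
[355 262  19  15 143] [364.16083916 268.44055944]
[358 274  18  14 150] [366.8        280.66666667]
[246 325  38  15 128] [264.375     331.9453125]
[245 335  37  19 239] [260.09205021 344.08786611]
```

View pics/w2.png

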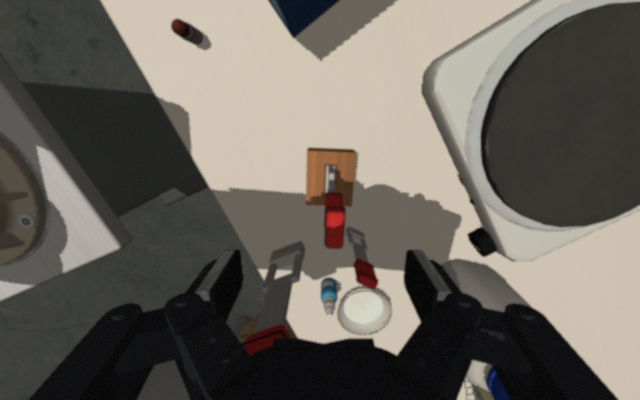

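The handle's red top face is at about (334,228) and the stand at about (330,178). The large gauge is at lower left and the small one at (364,270). Next I'll get the handle's centre and yaw from this view.

```bash
python3 - <<'E'
from h import *
T=np.load('w2.npy');im=cv2.imread('pics/w2.png')[:,:,::-1]
hsv=cv2.cvtColor(np.ascontiguousarray(im),cv2.COLOR_RGB2HSV);m=(((hsv[:,:,0]<8)|(hsv[:,:,0]>172))&(hsv[:,:,1]>150)&(hsv[:,:,2]>50))
for v in range(192,252,3):
    u=np.flatnonzero(m[v,300:352])+300; print(v,u.min() if len(u) else None,u.max() if len(u) else None, im[v,334])
g=cv2.cvtColor(np.ascontiguousarray(im),cv2.COLOR_RGB2HSV)
w=((g[:,:,0]>5)&(g[:,:,0]<16)&(g[:,:,1]>110))
for v in range(155,205,8):
    u=np.flatnonzero(w[v,280:380])+280; print('wood',v,u.min() if len(u) else None,u.max() if len(u) else None)
for u in(310,320,350):
    v=np.flatnonzero(w[130:220,u])+130;print('wood col',u,v.min(),v.max())
for p in[(334.5,212),(335,247),(335,229)]:print(wat(T,*p,.187))
for p in[(306.5,149),(356.5,151)]:print('st',wat(T,*p,.03))
E
```

```text
192 336 336 [60 32 31]
195 326 339 [75 14 13]
198 325 341 [83 21 18]
201 325 341 [83 19 14]
204 325 342 [78 16 13]
207 330 342 [57 16 16]
210 326 343 [88 17 16]
213 326 344 [164  39  36]
216 326 344 [188  46  43]
219 325 344 [190  46  43]
222 325 343 [190  46  43]
225 325 343 [185  45  41]
228 326 343 [107  23  21]
231 326 342 [96 21 20]
234 326 342 [97 22 21]
237 326 342 [95 21 18]
240 326 342 [96 22 20]
243 325 342 [95 22 20]
246 327 341 [92 18 16]
249 None None [99 85 78]
wood 155 308 355
wood 163 307 354
wood 171 307 353
wood 179 307 353
wood 187 307 352
wood 195 306 351
wood 203 307 350
wood col 310 149 203
wood col 320 150 204
wood col 350 151 205
[ 0.48247699 -0.16753405  0.187     ]
[ 0.47201105 -0.19317483  0.187     ]
[ 0.47767271 -0.17979771  0.187     ]
st [ 0.46576372 -0.13511446  0.03      ]
st [ 0.52070425 -0.16186995  0.03      ]
```

{"fn": "servo_tool", "kwargs": {"deltas": [{"x": 0, "y": 0.2, "z": 0, "rx": 0, "ry": 0, "rz": 0.035}, {"x": 0, "y": 0.2, "z": 1.5, "rx": 0, "ry": 0, "rz": 0.035}, {"x": 0, "y": 0.2, "z": 4, "rx": 0, "ry": 0, "rz": 0.035}, {"x": 0, "y": 0.2, "z": 6.5, "rx": 0, "ry": 0, "rz": 0.035}, {"x": 0, "y": 0.2, "z": 8, "rx": 0, "ry": 0, "rz": 0.035}, {"x": 0, "y": 0.2, "z": 8.6, "rx": 0, "ry": 0, "rz": 0.035}, {"x": 0, "y": 0.2, "z": 8.6, "rx": 0, "ry": 0, "rz": 0.035}, {"x": 0, "y": 0.2, "z": 8.6, "rx": 0, "ry": 0, "rz": 0.035}, {"x": 0, "y": 0.2, "z": 8.6, "rx": 0, "ry": 0, "rz": 0.035}], "grip": 1, "grip_force": 60}}

```text
time_s: 2.95
eef_pos: [0.4733, -0.1686, 0.146]
eef_rot: [3.14, -0.0, 1.126]
force: [0.3, -0.5, -0.6]
gripper_width: 0.0852
grasp_force: 0.0
```

```bash
python3 look.py w3; python3 - <<'E'
from h import *
T=np.load('w3.npy');im=cv2.imread('pics/w3.png')[:,:,::-1]
hsv=cv2.cvtColor(np.ascontiguousarray(im),cv2.COLOR_RGB2HSV);m=(((hsv[:,:,0]<8)|(hsv[:,:,0]>172))&(hsv[:,:,1]>150)&(hsv[:,:,2]>50))
for v in range(190,400,10):
    u=np.flatnonzero(m[v,290:380])+290
    if len(u):print(v,u.min(),u.max(),im[v,int(u.mean())])
R=bot.read_state()
print('tcp',wproj(T,[R['eef_pos'],R['eef_pos']+[0,0,.043]]))
E
```

```text
[ 0.47328686 -0.16855754  0.14602477] [ 3.14012568e+00 -2.46076806e-05  1.12568893e+00] [-5.02116248e-01  2.16542095e-01 -2.97316940e-01  1.05547410e+00
  1.08152769e-04  1.51378757e+00] 2.95 0.00495449552001291
pred handle top [[334.25094767 313.07744113]] stand [[327.83103415 201.14428042]]
[ 327  279   31   62 1579] [341.20265991 310.50031666]
[376 341  24  14 142] [388.07746479 347.45070423]
250 327 349 [58  9  5]
260 327 351 [60 13 11]
270 326 353 [61 13 11]
280 329 354 [60  8  8]
290 327 357 [83 14 13]
300 327 356 [85 17 17]
310 327 355 [84 17 16]
320 327 379 [84 17 16]
330 327 379 [83 18 14]
340 334 379 [16 15 14]
tcp [[321.69439673 250.24320331]
 [321.41506794 298.90304852]]
```

```bash
python3 - <<'E'
from h import *
T=np.load('w3.npy');s=bot.read_state();R=Ro.from_euler('xyz',s['eef_rot']).as_matrix()
for p in[(341.5,312),(341.5,285),(341.5,339),(327,312),(356,312)]:
    w=wat(T,*p,.187);print(w,(R.T@(w-s['eef_pos']))*100)
w=np.array([.4765,-.1795,.187]);print(R.T@(w-s['eef_pos'])*100)
E
```

```text
[ 0.47762847 -0.17985712  0.187     ] [-0.83260347  0.89039954 -4.10825081]
[ 0.48334599 -0.16719273  0.187     ] [ 0.55661106  0.86121654 -4.10827076]
[ 0.47149099 -0.19345172  0.187     ] [-2.32385724  0.92172607 -4.10822939]
[ 0.47185237 -0.17709858  0.187     ] [-0.83229921  0.25030031 -4.10905871]
[ 0.48340573 -0.18261622  0.187     ] [-0.8329078   1.53062864 -4.10744275]
[-0.84895409  0.77317178 -4.10839897]
```

{"fn": "servo_tool", "kwargs": {"deltas": [{"x": -0.4, "y": 0.4, "z": 0, "rx": 0, "ry": 0, "rz": 0}, {"x": -0.85, "y": 0.85, "z": 0.2, "rx": 0, "ry": 0, "rz": 0}, {"x": -0.85, "y": 0.85, "z": 0.2, "rx": 0, "ry": 0, "rz": 0}, {"x": -0.85, "y": 0.85, "z": 0.2, "rx": 0, "ry": 0, "rz": 0}], "grip": 1, "grip_force": 25}}

```text
time_s: 3.5
eef_pos: [0.4767, -0.1797, 0.1431]
eef_rot: [-3.141, -0.0, 1.125]
force: [-0.9, -0.6, -0.0]
gripper_width: 0.0858
grasp_force: 0.0
```

{"fn": "servo_tool", "kwargs": {"deltas": [{"x": 0, "y": 0, "z": 0, "rx": 0, "ry": 0, "rz": 0}, {"x": 0, "y": 0, "z": 0, "rx": 0, "ry": 0, "rz": 0}, {"x": 0, "y": 0, "z": 0, "rx": 0, "ry": 0, "rz": 0}, {"x": 0, "y": 0, "z": 0, "rx": 0, "ry": 0, "rz": 0}, {"x": 0, "y": 0, "z": 0, "rx": 0, "ry": 0, "rz": 0}, {"x": 0, "y": 0, "z": 0, "rx": 0, "ry": 0, "rz": 0}], "grip": -1, "grip_force": 25}}

```text
time_s: 4.25
eef_pos: [0.4769, -0.1796, 0.1434]
eef_rot: [3.141, -0.0, 1.126]
force: [0.8, 0.3, 0.1]
gripper_width: 0.0137
grasp_force: 27.2
```

{"fn": "servo_tool", "kwargs": {"deltas": [{"x": 0, "y": 0, "z": 0, "rx": 0, "ry": 0, "rz": 0}, {"x": 0, "y": 0, "z": -0.3, "rx": 0, "ry": 0, "rz": 0}, {"x": 0, "y": 0, "z": -0.8, "rx": 0, "ry": 0, "rz": 0}, {"x": 0, "y": 0, "z": -1.4, "rx": 0, "ry": 0, "rz": 0}], "grip": -1, "grip_force": 90}}

```text
time_s: 4.75
eef_pos: [0.4766, -0.1794, 0.1574]
eef_rot: [-3.141, -0.0, 1.126]
force: [0.2, -0.4, -1.6]
gripper_width: 0.013
grasp_force: 87.7
```

{"fn": "servo_tool", "kwargs": {"deltas": [{"x": 0, "y": 0, "z": -0.6, "rx": 0, "ry": 0, "rz": 0}, {"x": 0, "y": 0, "z": -1.5, "rx": 0, "ry": 0, "rz": 0}, {"x": 0, "y": 0, "z": -4, "rx": 0, "ry": 0, "rz": 0}, {"x": 0, "y": 0, "z": -8, "rx": 0, "ry": 0, "rz": 0}, {"x": 0, "y": 0, "z": -12, "rx": 0, "ry": 0, "rz": 0}, {"x": 0, "y": 0, "z": -15, "rx": 0, "ry": 0, "rz": 0}, {"x": 0, "y": 0, "z": -16.6, "rx": 0, "ry": 0, "rz": 0}, {"x": 0, "y": 0, "z": -16.6, "rx": 0, "ry": 0, "rz": 0}, {"x": 0, "y": 0, "z": -16.6, "rx": 0, "ry": 0, "rz": 0}], "grip": -1, "grip_force": 90}}

```text
time_s: 5.88
eef_pos: [0.4765, -0.1794, 0.3227]
eef_rot: [-3.141, -0.0, 1.126]
force: [-0.7, 0.1, -2.0]
gripper_width: 0.0129
grasp_force: 87.9
```

```bash
python3 - <<'E'
from h import *
s=bot.read_state();print(s['eef_pos'],s['eef_rot'],s['force'],s['torque'],s['gripper_width'])
im=save('scene','s2.png');tp=save('top','t2.png');
p=s['eef_pos'];h=p+[0,0,.0166];c=proj('scene',[h,h-[0,0,.152]]);print(c)
x,y=c.mean(0).astype(int);cr=im[max(0,y-75):y+75,x-60:x+60]
a=cv2.resize(cr[:,:,::-1],None,fx=4,fy=4,interpolation=2)[:600]
cv2.imwrite('pics/c3.png',a);print('origin',x-60,max(0,y-75))
E
```

```text
[ 0.47653358 -0.17943453  0.32265008] [-3.14068140e+00 -1.83229107e-04  1.12578800e+00] [-0.73657014  0.0684457  -2.03433274] [ 0.00279062 -0.04044431  0.01303971] 0.01292751904830832
[[362.17607851 127.29218238]
 [357.45580114 194.16214799]]
origin 299 85
```

View pics/c3.png

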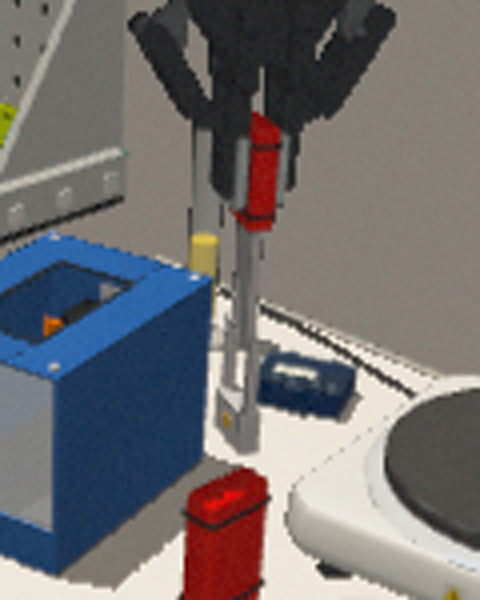

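The gauge is held upright (handle at scene (364,129), foot at (358,197)) and nothing else has moved. Next I'll move above the locker, staying high.

{"fn": "servo_tool", "kwargs": {"deltas": [{"x": 2.5, "y": -0.4, "z": 0, "rx": 0, "ry": 0, "rz": -0.08}, {"x": 6.5, "y": -1, "z": 0, "rx": 0, "ry": 0, "rz": -0.18}, {"x": 11, "y": -1.8, "z": 0, "rx": 0, "ry": 0, "rz": -0.29}, {"x": 16, "y": -2.6, "z": 0, "rx": 0, "ry": 0, "rz": -0.41}, {"x": 20.5, "y": -3.4, "z": 0, "rx": 0, "ry": 0, "rz": -0.52}, {"x": 23.8, "y": -3.9, "z": 0, "rx": 0, "ry": 0, "rz": -0.6}, {"x": 25.3, "y": -4.1, "z": 0, "rx": 0, "ry": 0, "rz": -0.641}, {"x": 25.3, "y": -4.1, "z": 0, "rx": 0, "ry": 0, "rz": -0.641}, {"x": 25.3, "y": -4.1, "z": 0, "rx": 0, "ry": 0, "rz": -0.641}, {"x": 25.3, "y": -4.1, "z": 0, "rx": 0, "ry": 0, "rz": -0.641}], "grip": -1, "grip_force": 90}}

```text
time_s: 7.22
eef_pos: [0.5485, 0.0653, 0.3234]
eef_rot: [-3.142, 0.0, 1.765]
force: [0.3, 0.6, -1.7]
gripper_width: 0.013
grasp_force: 87.9
```

```bash
python3 look.py w4
```

```text
[0.54853359 0.06525502 0.32335342] [-3.14152431e+00  1.51654860e-04  1.76466831e+00] [-2.68376182e-02  2.62281282e-01  2.00196762e-01  1.50874529e+00
 -1.62937965e-04  1.35008674e+00] 7.225 0.0022874053053871376
pred handle top [[229.1896344 356.4765626]] stand [[256.74655026 283.45837995]]
[309 230  29  31 806] [322.91563275 245.882134  ]
[ 307  264   33   65 1972] [322.99391481 295.22058824]
```

View pics/w4.png

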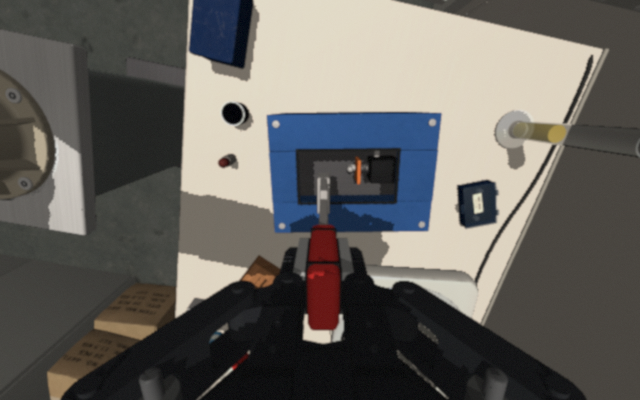

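The wrist view shows:
- **Roof corners:** about (267,114), (441,112), (429,232) and (274,234).
- **Opening:** columns 297–400, rows 149–205.
- **Hook tip:** (351,169).
- **Keeper:** (359,170).
- **Gauge foot:** (323,190).

I'll fit the locker pose from these, plus the gauge's pose in the hand.

```bash
python3 - <<'E'
from h import *
np.set_printoptions(precision=4,suppress=True)
T=np.load('w4.npy');im=np.ascontiguousarray(cv2.imread('pics/w4.png')[:,:,::-1])
hsv=cv2.cvtColor(im,cv2.COLOR_RGB2HSV)
m=((hsv[:,:,0]>100)&(hsv[:,:,0]<116)&(hsv[:,:,1]>130)&(hsv[:,:,2]>90)).astype('u1')*255
n,l,st,c=cv2.connectedComponentsWithStats(m);k=1+np.argmax(st[1:,4]);m=((l==k)*255).astype('u1');print(st[k])
def edge(pts): # fit line
    vx,vy,x,y=cv2.fitLine(np.array(pts,np.float32),cv2.DIST_HUBER,0,.01,.01).ravel();return np.cross([x,y,1],[x+vx,y+vy,1])
def X(a,b):
    p=np.cross(a,b);return p[:2]/p[2]
rows=lambda v,f:f(np.flatnonzero(m[v])); cols=lambda u,f:f(np.flatnonzero(m[:,u]))
L=edge([(rows(v,np.min)-.5,v) for v in range(122,226,4)]);Rr=edge([(rows(v,np.max)+.5,v) for v in range(122,226,4)])
t=edge([(u,cols(u,np.min)-.5) for u in range(280,430,5)]);b=edge([(u,cols(u,np.max)+.5) for u in list(range(282,305,3))+list(range(345,425,4))])
def inn(u,v,du,dv):
    while not m[v,u]:u+=du;v+=dv
    return (u-.5*du,v-.5*dv)
oL=edge([inn(305,v,-1,0) for v in range(155,200,4)]);oR=edge([inn(392,v,1,0) for v in range(155,198,4)])
ot=edge([inn(u,156,0,-1) for u in range(303,395,5)]);ob=edge([inn(u,197,0,1) for u in list(range(304,312,2))+list(range(345,392,4))])
px=[X(L,t),X(Rr,t),X(Rr,b),X(L,b),X(oL,ot),X(oR,ot),X(oR,ob),X(oL,ob)];print(np.array(px))
mod=np.array([(-.095,.07,.15),(.095,.07,.15),(.095,-.07,.15),(-.095,-.07,.15),(-.062,.03,.15),(.05,.03,.15),(.05,-.03,.15),(-.062,-.03,.15)])
def P(q):
    r=Ro.from_euler('z',q[2]).as_matrix();return mod@r.T+[q[0],q[1],0]
r=least_squares(lambda q:(wproj(T,P(q))-px).ravel(),[.58,.073,.196],loss='soft_l1');q=r.x;print('locker',q);print((wproj(T,P(q))-px).round(2).tolist())
# free z check
r2=least_squares(lambda q:(wproj(T,P(q)+[0,0,q[3]])-px).ravel(),[*q,0]);print('free z',r2.x)
loc=lambda w:(Ro.from_euler('z',-q[2]).as_matrix()@(w-[q[0],q[1],0]))
o=((hsv[:,:,0]>5)&(hsv[:,:,0]<18)&(hsv[:,:,1]>150)&(hsv[:,:,2]>80));v,u=np.nonzero(o[140:210,330:390]);print('orange',u.min()+330,u.max()+330,v.min()+140,v.max()+140)
print('tip px',[im[169,x].tolist() for x in range(344,366)])
for x in(347,351,355):print(x,loc(wat(T,x,169,.109)))
for x in(356,359,362):print('k',x,loc(wat(T,x,170,.12)))
s=bot.read_state();print('gauge tcp loc',loc(s['eef_pos']))
h=s['eef_pos']+[0,0,.0166];print('foot bottom/handle/eye px',wproj(T,[h-[0,0,.152],h-[0,0,.127],h-[0,0,.085],h]))
cv2.imwrite('pics/c4.png',cv2.resize(im[140:260,270:410,::-1],None,fx=5,fy=5,interpolation=2))
E
```

```text
[  268   113   172   119 11263]
[[267.4232 114.0327]
 [440.1259 112.0957]
 [427.653  222.3034]
 [274.6295 219.821 ]
 [295.0137 148.782 ]
 [400.2982 147.1496]
 [396.3352 203.1784]
 [297.1307 204.5515]]
locker [0.5813 0.0749 0.2056]
[[-1.63, -0.93], [1.56, -0.98], [0.58, 7.8], [-0.55, 11.83], [2.7, 1.15], [-2.93, 1.7], [-2.5, -3.57], [2.51, -3.96]]
free z [ 0.5817  0.0756  0.202  -0.0055]
orange 356 360 157 183
tip px [[80, 78, 77], [79, 76, 75], [84, 81, 79], [112, 108, 105], [148, 144, 138], [177, 172, 165], [182, 177, 170], [167, 162, 155], [146, 141, 136], [138, 133, 127], [132, 122, 115], [109, 91, 81], [106, 63, 41], [161, 84, 42], [204, 108, 54], [208, 109, 56], [169, 97, 63], [111, 85, 75], [84, 80, 77], [71, 69, 68], [66, 64, 63], [72, 69, 67]]
347 [-0.0027 -0.001   0.109 ]
351 [ 0.0024 -0.0011  0.109 ]
355 [ 0.0076 -0.0012  0.109 ]
k 356 [ 0.0077 -0.0001  0.12  ]
k 359 [ 0.0114 -0.0002  0.12  ]
k 362 [ 0.0152 -0.0002  0.12  ]
gauge tcp loc [-0.034  -0.0027  0.3234]
foot bottom/handle/eye px [[322.953  186.7688]
 [322.9599 193.8171]
 [322.9749 209.012 ]
 [323.0307 265.5324]]
```

View pics/c4.png

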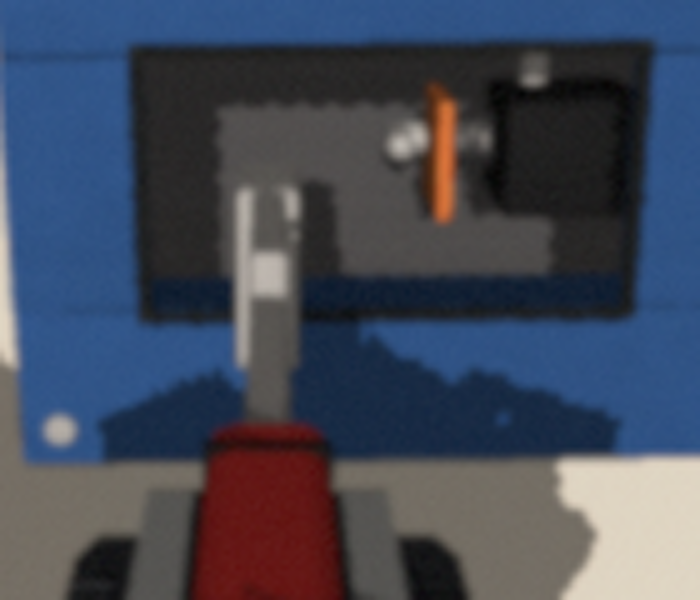

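```bash
python3 - <<'E'
from h import *
np.set_printoptions(precision=4,suppress=True)
T=np.load('w4.npy')
px=np.array([[267.42,114.03],[440.13,112.1],[426.6,231.0],[273.9,232.7],[295.8,148.8],[399.6,147.8],[396,202.],[298,203.6]])
mod=np.array([(-.095,.07,.15),(.095,.07,.15),(.095,-.07,.15),(-.095,-.07,.15),(-.065,.033,.15),(.053,.033,.15),(.053,-.033,.15),(-.065,-.033,.15)])
def P(q):
    r=Ro.from_euler('z',q[2]).as_matrix();return mod@r.T+[q[0],q[1],0]
r=least_squares(lambda q:(wproj(T,P(q))-px).ravel(),[.58,.073,.196],loss='soft_l1');q=r.x;print('locker',q);print((wproj(T,P(q))-px).round(2).tolist())
r2=least_squares(lambda q:(wproj(T,P(q)+[0,0,q[3]])-px).ravel(),[*q,0],loss='soft_l1');print('free z',r2.x)
loc=lambda w:(Ro.from_euler('z',-q[2]).as_matrix()@(w-[q[0],q[1],0]))
C=lambda x,y:(270+(x+.5)/5-.5,140+(y+.5)/5-.5)
for p in[(386,143),(404,140),(422,140)]:print('tip',loc(wat(T,*C(*p),.109)))
for p in[(432,85),(441,220),(430,150),(456,150),]:
  for z in(.112,.124):print('k',p,z,loc(wat(T,*C(*p),z)))
s=bot.read_state();print('tcp loc',loc(s['eef_pos']))
for p in[(236,190),(300,190),(268,190)]:print('foot',loc(wat(T,*C(*p),.213)))
E
```

```text
locker [0.5814 0.0737 0.2045]
[[-1.57, 0.15], [1.4, 0.29], [1.39, 0.08], [0.1, -0.22], [-0.87, -0.5], [0.51, -0.54], [0.01, 0.99], [-0.85, 0.31]]
free z [ 0.5819  0.0732  0.2038 -0.0031]
tip [-0.0029  0.0012  0.109 ]
tip [0.0017 0.002  0.109 ]
tip [0.0064 0.0019 0.109 ]
k (432, 85) 0.112 [0.0082 0.0167 0.112 ]
k (432, 85) 0.124 [0.0068 0.0187 0.124 ]
k (441, 220) 0.112 [ 0.0115 -0.0187  0.112 ]
k (441, 220) 0.124 [ 0.01   -0.0155  0.124 ]
k (430, 150) 0.112 [ 0.0082 -0.0001  0.112 ]
k (430, 150) 0.124 [0.0068 0.0025 0.124 ]
k (456, 150) 0.112 [ 0.0149 -0.0002  0.112 ]
k (456, 150) 0.124 [0.0132 0.0024 0.124 ]
tcp loc [-0.0339 -0.0016  0.3234]
foot [-0.0395  0.0142  0.213 ]
foot [-0.0276  0.0141  0.213 ]
foot [-0.0335  0.0142  0.213 ]
```

{"fn": "servo_tool", "kwargs": {"deltas": [{"x": 0.15, "y": 0, "z": 0, "rx": 0, "ry": 0, "rz": -0.008}, {"x": 0.15, "y": 0, "z": 1, "rx": 0, "ry": 0, "rz": -0.008}, {"x": 0.15, "y": 0, "z": 3, "rx": 0, "ry": 0, "rz": -0.008}, {"x": 0.15, "y": 0, "z": 5, "rx": 0, "ry": 0, "rz": -0.008}, {"x": 0.15, "y": 0, "z": 7, "rx": 0, "ry": 0, "rz": -0.008}, {"x": 0.15, "y": 0, "z": 9, "rx": 0, "ry": 0, "rz": -0.008}, {"x": 0.15, "y": 0, "z": 11, "rx": 0, "ry": 0, "rz": -0.008}, {"x": 0.15, "y": 0, "z": 12.5, "rx": 0, "ry": 0, "rz": -0.008}, {"x": 0.15, "y": 0, "z": 13.2, "rx": 0, "ry": 0, "rz": -0.008}, {"x": 0.15, "y": 0, "z": 13.2, "rx": 0, "ry": 0, "rz": -0.008}, {"x": 0.15, "y": 0, "z": 13.2, "rx": 0, "ry": 0, "rz": -0.008}, {"x": 0.15, "y": 0, "z": 13.2, "rx": 0, "ry": 0, "rz": -0.008}], "grip": -1, "grip_force": 90}}

```text
time_s: 8.78
eef_pos: [0.5489, 0.0679, 0.1921]
eef_rot: [3.14, 0.0, 1.775]
force: [0.3, -0.5, -1.2]
gripper_width: 0.0131
grasp_force: 87.8
```

```bash
cat > st.py <<'E'
from h import *
np.set_printoptions(precision=4,suppress=True)
s=bot.read_state();Q=Ro.from_euler('z',-.202).as_matrix();p=Q@(s['eef_pos']-[.5816,.0735,0])
print('loc mm',p*1000,'eye z',(p[2]+.0166-.095)*1000,'F loc',Q@s['force'],'M',Q@s['torque'],s['eef_rot'],s['gripper_width'],s['grasp_force'],s['time_s'])
E
python3 st.py
```

```text
loc mm [-33.1533   1.0508 192.0769] eye z 113.67685177696171 F loc [ 0.1782 -0.5011 -1.1778] M [-0.028  -0.0066  0.0294] [3.1402 0.0003 1.7748] 0.013076870925870083 87.820805311203 8.775
```

{"fn": "servo_tool", "kwargs": {"deltas": [{"x": -0.05, "y": 0.5, "z": 0.1, "rx": 0, "ry": 0, "rz": 0}, {"x": -0.1, "y": 1.3, "z": 0.1, "rx": 0, "ry": 0, "rz": 0}, {"x": -0.1, "y": 2.1, "z": 0.1, "rx": 0, "ry": 0, "rz": 0}, {"x": -0.1, "y": 2.8, "z": 0.1, "rx": 0, "ry": 0, "rz": 0}, {"x": -0.1, "y": 3.3, "z": 0.1, "rx": 0, "ry": 0, "rz": 0}, {"x": -0.1, "y": 3.5, "z": 0.1, "rx": 0, "ry": 0, "rz": 0}, {"x": -0.1, "y": 3.5, "z": 0.1, "rx": 0, "ry": 0, "rz": 0}, {"x": -0.1, "y": 3.5, "z": 0.1, "rx": 0, "ry": 0, "rz": 0}], "grip": -1, "grip_force": 90}}

```text
time_s: 9.78
eef_pos: [0.5827, 0.074, 0.1903]
eef_rot: [-3.141, -0.0, 1.775]
force: [0.1, -0.6, -2.8]
gripper_width: 0.0128
grasp_force: 87.8
```

```bash
python3 st.py
```

```text
loc mm [  1.1638   0.283  190.2956] eye z 111.89558980361963 F loc [-0.0066 -0.5758 -2.7691] M [-0.0154  0.0159  0.0644] [-3.1415 -0.0001  1.7748] 0.012847806195783712 87.83102989196777 9.775
```

{"fn": "servo_tool", "kwargs": {"deltas": [{"x": 0, "y": 0.15, "z": -0.05, "rx": 0, "ry": 0, "rz": 0}, {"x": 0, "y": 0.3, "z": -0.05, "rx": 0, "ry": 0, "rz": 0}, {"x": 0, "y": 0.3, "z": -0.05, "rx": 0, "ry": 0, "rz": 0}, {"x": 0, "y": 0.3, "z": -0.05, "rx": 0, "ry": 0, "rz": 0}], "grip": -1, "grip_force": 90}}

```text
time_s: 10.28
eef_pos: [0.5858, 0.0746, 0.1908]
eef_rot: [3.142, -0.0, 1.775]
force: [0.3, -0.7, -1.6]
gripper_width: 0.0132
grasp_force: 87.8
```

```bash
python3 st.py
```

```text
loc mm [  4.3459   0.2245 190.7966] eye z 112.39657105899714 F loc [ 0.145  -0.7266 -1.5972] M [-0.0158 -0.0372 -0.0302] [ 3.1416 -0.      1.7748] 0.013176873662536618 87.83857941627502 10.275
```

{"fn": "servo_tool", "kwargs": {"deltas": [{"x": 0, "y": 0.1, "z": 0, "rx": 0, "ry": 0, "rz": 0}, {"x": 0, "y": 0.15, "z": 0, "rx": 0, "ry": 0, "rz": 0}, {"x": 0, "y": 0.15, "z": 0, "rx": 0, "ry": 0, "rz": 0}, {"x": 0, "y": 0.15, "z": 0, "rx": 0, "ry": 0, "rz": 0}], "grip": -1, "grip_force": 90}}

```text
time_s: 10.78
eef_pos: [0.5867, 0.0748, 0.1906]
eef_rot: [-3.14, -0.0, 1.775]
force: [-3.4, -0.7, -1.6]
gripper_width: 0.0128
grasp_force: 87.9
```

```bash
python3 st.py
```

```text
loc mm [  5.2735   0.284  190.5541] eye z 112.15414562102866 F loc [-3.4794 -0.0059 -1.6479] M [-0.0329  0.81    0.0274] [-3.1404 -0.0001  1.7748] 0.012814184548049853 87.89895057678223 10.775
```

{"fn": "servo_tool", "kwargs": {"deltas": [{"x": 0, "y": 0.08, "z": 0, "rx": 0, "ry": 0, "rz": 0}, {"x": 0, "y": 0.16, "z": 0, "rx": 0, "ry": 0, "rz": 0}, {"x": 0, "y": 0.24, "z": 0, "rx": 0, "ry": 0, "rz": 0}, {"x": 0, "y": 0.3, "z": 0, "rx": 0, "ry": 0, "rz": 0}, {"x": 0, "y": 0.3, "z": 0, "rx": 0, "ry": 0, "rz": 0}, {"x": 0, "y": 0.3, "z": 0, "rx": 0, "ry": 0, "rz": 0}], "grip": -1, "grip_force": 90}}

```text
time_s: 11.52
eef_pos: [0.5896, 0.0754, 0.1905]
eef_rot: [-3.14, -0.0, 1.775]
force: [-5.6, -0.9, -1.3]
gripper_width: 0.0133
grasp_force: 87.9
```

```bash
python3 st.py
```

```text
loc mm [  8.2448   0.2961 190.5413] eye z 112.14130275352235 F loc [-5.6252  0.2187 -1.318 ] M [-0.0815  1.4438  0.0834] [-3.1402 -0.0002  1.7748] 0.013256987625248875 87.94877886772156 11.525
```

{"fn": "servo_tool", "kwargs": {"deltas": [{"x": 0, "y": 0.08, "z": 0, "rx": 0, "ry": 0, "rz": 0}, {"x": 0, "y": 0.16, "z": 0, "rx": 0, "ry": 0, "rz": 0}, {"x": 0, "y": 0.18, "z": 0, "rx": 0, "ry": 0, "rz": 0}, {"x": 0, "y": 0.18, "z": 0, "rx": 0, "ry": 0, "rz": 0}], "grip": -1, "grip_force": 90}}

```text
time_s: 12.02
eef_pos: [0.591, 0.0757, 0.1905]
eef_rot: [-3.139, -0.0, 1.775]
force: [-6.0, -0.4, 0.1]
gripper_width: 0.0129
grasp_force: 88.1
```

```bash
python3 st.py
```

```text
loc mm [  9.6622   0.3072 190.5322] eye z 112.13219591133425 F loc [-5.981   0.866   0.1118] M [-0.1142  1.7793  0.0225] [-3.1395 -0.      1.7747] 0.012924657742098741 88.05707573890686 12.025
```

{"fn": "servo_tool", "kwargs": {"deltas": [{"x": 0, "y": 0, "z": 0.1, "rx": 0, "ry": 0, "rz": 0}, {"x": 0, "y": 0, "z": 0.2, "rx": 0, "ry": 0, "rz": 0}, {"x": 0, "y": 0, "z": 0.27, "rx": 0, "ry": 0, "rz": 0}, {"x": 0, "y": 0, "z": 0.34, "rx": 0, "ry": 0, "rz": 0}, {"x": 0, "y": 0, "z": 0.4, "rx": 0, "ry": 0, "rz": 0}, {"x": 0, "y": 0, "z": 0.4, "rx": 0, "ry": 0, "rz": 0}], "grip": -1, "grip_force": 90}}

```text
time_s: 12.78
eef_pos: [0.591, 0.0759, 0.1866]
eef_rot: [-3.14, -0.0, 1.775]
force: [-5.8, -1.0, -0.3]
gripper_width: 0.0132
grasp_force: 88.1
```

```bash
python3 st.py
```

```text
loc mm [  9.6691   0.4227 186.5724] eye z 108.17244399915741 F loc [-5.8945  0.1385 -0.2911] M [0.0118 1.7202 0.0431] [-3.1396 -0.0004  1.7748] 0.013152559405301852 88.09638977050781 12.775
```

No upward force, so the bar is going down behind the tip.

{"fn": "servo_tool", "kwargs": {"deltas": [{"x": 0, "y": 0, "z": 0.08, "rx": 0, "ry": 0, "rz": 0}, {"x": 0, "y": 0, "z": 0.16, "rx": 0, "ry": 0, "rz": 0}, {"x": 0, "y": 0, "z": 0.24, "rx": 0, "ry": 0, "rz": 0}, {"x": 0, "y": 0, "z": 0.32, "rx": 0, "ry": 0, "rz": 0}, {"x": 0, "y": 0, "z": 0.4, "rx": 0, "ry": 0, "rz": 0}, {"x": 0, "y": 0, "z": 0.4, "rx": 0, "ry": 0, "rz": 0}], "grip": -1, "grip_force": 90}}

```text
time_s: 13.52
eef_pos: [0.591, 0.0759, 0.1826]
eef_rot: [-3.14, -0.0, 1.775]
force: [-6.6, -1.8, -0.6]
gripper_width: 0.0132
grasp_force: 88.1
```

```bash
python3 st.py
```

```text
loc mm [  9.6775   0.4283 182.5636] eye z 104.16363662884667 F loc [-6.7928 -0.4482 -0.5727] M [-0.0134  1.7193  0.0025] [-3.1396 -0.0003  1.7748] 0.013236899964001214 88.08742046356201 13.525
```

{"fn": "servo_tool", "kwargs": {"deltas": [{"x": 0, "y": 0, "z": 0.08, "rx": 0, "ry": 0, "rz": 0}, {"x": 0, "y": 0, "z": 0.16, "rx": 0, "ry": 0, "rz": 0}, {"x": 0, "y": 0, "z": 0.24, "rx": 0, "ry": 0, "rz": 0}, {"x": 0, "y": 0, "z": 0.24, "rx": 0, "ry": 0, "rz": 0}], "grip": -1, "grip_force": 90}}

```text
time_s: 14.02
eef_pos: [0.591, 0.0759, 0.1802]
eef_rot: [-3.14, -0.0, 1.775]
force: [-6.1, -1.5, -0.7]
gripper_width: 0.0129
grasp_force: 88.1
```

```bash
python3 st.py
```

```text
loc mm [  9.6866   0.4154 180.162 ] eye z 101.7619873725293 F loc [-6.3068 -0.2413 -0.6831] M [-0.0198  1.7429  0.0381] [-3.1396 -0.0003  1.7748] 0.012923980267995624 88.08261036872864 14.025
```

{"fn": "servo_tool", "kwargs": {"deltas": [{"x": 0, "y": 0, "z": 0.05, "rx": 0, "ry": 0, "rz": 0}, {"x": 0, "y": 0, "z": 0.1, "rx": 0, "ry": 0, "rz": 0}, {"x": 0, "y": 0, "z": 0.13, "rx": 0, "ry": 0, "rz": 0}, {"x": 0, "y": 0, "z": 0.13, "rx": 0, "ry": 0, "rz": 0}], "grip": -1, "grip_force": 90}}

```text
time_s: 14.52
eef_pos: [0.591, 0.0758, 0.1789]
eef_rot: [-3.14, -0.0, 1.775]
force: [-6.6, -1.9, 0.5]
gripper_width: 0.0129
grasp_force: 88.1
```

```bash
python3 st.py
```

```text
loc mm [  9.718    0.3802 178.9293] eye z 100.52927305558127 F loc [-6.8531 -0.5001  0.5325] M [-0.0091  1.6876  0.0145] [-3.1397 -0.0003  1.7747] 0.012878555562902095 88.08606147766113 14.525
```

{"fn": "servo_tool", "kwargs": {"deltas": [{"x": 0, "y": 0, "z": 0.03, "rx": 0, "ry": 0, "rz": 0}, {"x": 0, "y": 0, "z": 0.05, "rx": 0, "ry": 0, "rz": 0}, {"x": 0, "y": 0, "z": 0.05, "rx": 0, "ry": 0, "rz": 0}], "grip": -1, "grip_force": 90}}

```text
time_s: 14.9
eef_pos: [0.591, 0.0759, 0.1785]
eef_rot: [-3.14, -0.0, 1.775]
force: [-6.9, -0.4, -1.0]
gripper_width: 0.0131
grasp_force: 88.1
```

```bash
python3 st.py
```

```text
loc mm [  9.7214   0.4367 178.4672] eye z 100.06722712338222 F loc [-6.8341  0.9404 -0.9592] M [-0.0483  1.6883  0.0133] [-3.1398 -0.0003  1.7748] 0.013089903239010133 88.10763716697693 14.9
```

{"fn": "servo_tool", "kwargs": {"deltas": [{"x": 0, "y": 0, "z": 0.03, "rx": 0, "ry": 0, "rz": 0}, {"x": 0, "y": 0, "z": 0.05, "rx": 0, "ry": 0, "rz": 0}, {"x": 0, "y": 0, "z": 0.05, "rx": 0, "ry": 0, "rz": 0}], "grip": -1, "grip_force": 90}}

```text
time_s: 15.28
eef_pos: [0.5911, 0.0758, 0.1783]
eef_rot: [-3.14, -0.0, 1.775]
force: [-6.4, -0.9, 1.8]
gripper_width: 0.0128
grasp_force: 88.3
```

```bash
python3 st.py
```

```text
loc mm [  9.7593   0.3866 178.3431] eye z 99.94314045440674 F loc [-6.4278  0.4144  1.8443] M [ 0.0483  1.8455 -0.0606] [-3.1401 -0.0002  1.7748] 0.0128043424981505 88.34817409515381 15.275
```

{"fn": "servo_tool", "kwargs": {"deltas": [{"x": 0, "y": 0, "z": 0.03, "rx": 0, "ry": 0, "rz": 0}, {"x": 0, "y": 0, "z": 0.04, "rx": 0, "ry": 0, "rz": 0}, {"x": 0, "y": 0, "z": 0.04, "rx": 0, "ry": 0, "rz": 0}], "grip": -1, "grip_force": 90}}

```text
time_s: 15.65
eef_pos: [0.5911, 0.0759, 0.1783]
eef_rot: [-3.14, -0.0, 1.775]
force: [-7.0, -1.8, 3.2]
gripper_width: 0.0127
grasp_force: 88.7
```

```bash
python3 st.py
```

```text
loc mm [  9.7994   0.396  178.2983] eye z 99.89826548254518 F loc [-7.1964 -0.3637  3.1578] M [0.0743 1.9971 0.0209] [-3.1405 -0.0001  1.7748] 0.012745460844044584 88.65694284439087 15.65
```

{"fn": "servo_tool", "kwargs": {"deltas": [{"x": 0, "y": -0.04, "z": -0.03, "rx": 0, "ry": 0, "rz": 0}, {"x": 0, "y": -0.08, "z": -0.04, "rx": 0, "ry": 0, "rz": 0}, {"x": 0, "y": -0.12, "z": -0.05, "rx": 0, "ry": 0, "rz": 0}, {"x": 0, "y": -0.12, "z": -0.05, "rx": 0, "ry": 0, "rz": 0}], "grip": -1, "grip_force": 90}}

```text
time_s: 16.15
eef_pos: [0.5906, 0.0757, 0.1783]
eef_rot: [-3.141, -0.0, 1.775]
force: [-6.4, -1.3, 0.8]
gripper_width: 0.0127
grasp_force: 88.3
```

```bash
python3 st.py
```

```text
loc mm [  9.3085   0.3694 178.3396] eye z 99.9395762547248 F loc [-6.5275  0.0244  0.7519] M [0.0892 1.3645 0.0287] [-3.1415 -0.0003  1.7749] 0.012736689145107755 88.27898025512695 16.15
```

{"fn": "servo_tool", "kwargs": {"deltas": [{"x": 0, "y": -0.03, "z": 0, "rx": 0, "ry": 0, "rz": 0}, {"x": 0, "y": -0.06, "z": 0, "rx": 0, "ry": 0, "rz": 0}, {"x": 0, "y": -0.06, "z": 0, "rx": 0, "ry": 0, "rz": 0}], "grip": -1, "grip_force": 90}}

```text
time_s: 16.52
eef_pos: [0.5903, 0.0756, 0.1783]
eef_rot: [3.141, -0.0, 1.775]
force: [-5.3, -0.7, -0.5]
gripper_width: 0.0129
grasp_force: 88.3
```

```bash
python3 st.py
```

```text
loc mm [  8.9478   0.3272 178.3498] eye z 99.94981010562489 F loc [-5.3733  0.3621 -0.4877] M [0.1488 1.2091 0.0426] [ 3.1412 -0.0002  1.7748] 0.012875246056573864 88.33494901657104 16.525
```

{"fn": "servo_tool", "kwargs": {"deltas": [{"x": 0, "y": -0.04, "z": 0, "rx": 0, "ry": 0, "rz": 0}, {"x": 0, "y": -0.08, "z": 0, "rx": 0, "ry": 0, "rz": 0}, {"x": 0, "y": -0.08, "z": 0, "rx": 0, "ry": 0, "rz": 0}], "grip": -1, "grip_force": 90}}

```text
time_s: 16.9
eef_pos: [0.5896, 0.0755, 0.1783]
eef_rot: [3.141, -0.0, 1.775]
force: [-5.0, -0.4, 0.1]
gripper_width: 0.0132
grasp_force: 88.4
```

```bash
python3 st.py
```

```text
loc mm [  8.2192   0.3402 178.3495] eye z 99.94954928986347 F loc [-4.9989  0.648   0.0917] M [0.2739 1.1168 0.0243] [ 3.1411 -0.0002  1.7749] 0.013175198696164622 88.35869193077087 16.9
```

{"fn": "servo_tool", "kwargs": {"deltas": [{"x": 0, "y": -0.02, "z": 0, "rx": 0, "ry": 0, "rz": 0}, {"x": 0, "y": -0.04, "z": 0, "rx": 0, "ry": 0, "rz": 0}, {"x": 0, "y": -0.04, "z": 0, "rx": 0, "ry": 0, "rz": 0}], "grip": -1, "grip_force": 20}}

```text
time_s: 17.27
eef_pos: [0.5893, 0.0754, 0.1783]
eef_rot: [3.141, -0.0, 1.775]
force: [-3.3, 0.6, 0.6]
gripper_width: 0.013
grasp_force: 88.4
```

```bash
python3 st.py
```

```text
loc mm [  7.9641   0.2961 178.3115] eye z 99.91147205037207 F loc [-3.1362  1.2572  0.6116] M [0.3723 0.7998 0.0377] [ 3.1409 -0.0002  1.7749] 0.013024713259897397 88.35963606834412 17.275
```

{"fn": "servo_tool", "kwargs": {"deltas": [{"x": 0, "y": -0.03, "z": 0, "rx": 0, "ry": 0, "rz": 0}, {"x": 0, "y": -0.06, "z": 0, "rx": 0, "ry": 0, "rz": 0}, {"x": 0, "y": -0.06, "z": 0, "rx": 0, "ry": 0, "rz": 0}], "grip": -1, "grip_force": 20}}

```text
time_s: 17.65
eef_pos: [0.5891, 0.0753, 0.1783]
eef_rot: [3.14, -0.0, 1.775]
force: [0.0, 1.6, -1.3]
gripper_width: 0.0129
grasp_force: 88.2
```

```bash
python3 st.py
```

```text
loc mm [  7.6822   0.2318 178.3495] eye z 99.94951243137226 F loc [ 0.3198  1.5412 -1.3041] M [ 0.3922  0.1672 -0.0102] [ 3.1403 -0.0001  1.7748] 0.012911251842554296 88.16354513168335 17.65
```

Net force is near zero and the bar is resting on both rod and tip. I'll open the gripper slightly at first.

{"fn": "servo_tool", "kwargs": {"deltas": [{"x": 0, "y": 0, "z": 0, "rx": 0, "ry": 0, "rz": 0}, {"x": 0, "y": 0, "z": 0, "rx": 0, "ry": 0, "rz": 0}, {"x": 0, "y": 0, "z": 0, "rx": 0, "ry": 0, "rz": 0}, {"x": 0, "y": 0, "z": 0, "rx": 0, "ry": 0, "rz": 0}], "grip": -0.4, "grip_force": 20}}

```text
time_s: 18.15
eef_pos: [0.5886, 0.0751, 0.1783]
eef_rot: [3.141, 0.0, 1.775]
force: [0.4, -0.8, 0.1]
gripper_width: 0.0254
grasp_force: 0.0
```

```bash
python3 st.py; python3 - <<'E'
from h import *
im=save('scene','s3.png');cv2.imwrite('pics/c5.png',cv2.resize(im[60:210,250:400,::-1],None,fx=4,fy=4,interpolation=2))
E
```

```text
loc mm [  7.189    0.1421 178.302 ] eye z 99.90202960644991 F loc [ 0.2239 -0.8473  0.1276] M [ 0.0028 -0.0127  0.0786] [3.1412 0.0001 1.7747] 0.02541353158301843 0.0 18.15
```

View pics/c5.png

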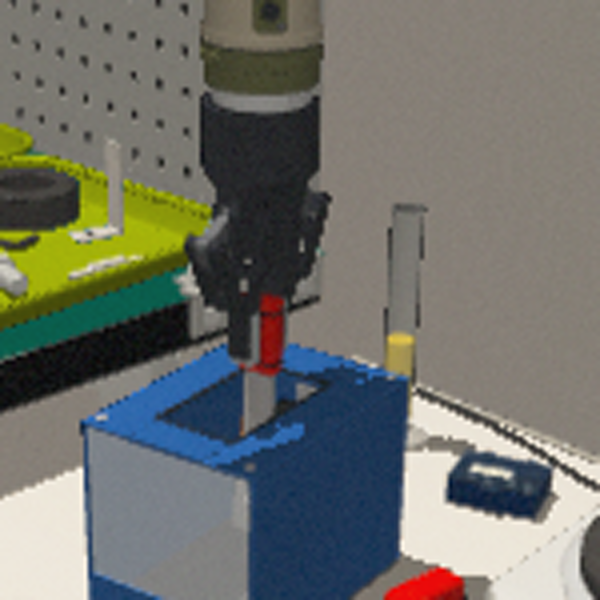

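The gauge stands free and upright between the open fingers, with its handle at crop (270,335). I'll open fully and retreat straight up.

{"fn": "servo_tool", "kwargs": {"deltas": [{"x": 0, "y": 0, "z": 0, "rx": 0, "ry": 0, "rz": 0}, {"x": 0, "y": 0, "z": 0, "rx": 0, "ry": 0, "rz": 0}, {"x": 0, "y": 0, "z": 0, "rx": 0, "ry": 0, "rz": 0}, {"x": 0, "y": 0, "z": -1, "rx": 0, "ry": 0, "rz": 0}, {"x": 0, "y": 0, "z": -3, "rx": 0, "ry": 0, "rz": 0}, {"x": 0, "y": 0, "z": -6, "rx": 0, "ry": 0, "rz": 0}, {"x": 0, "y": 0, "z": -10, "rx": 0, "ry": 0, "rz": 0}, {"x": 0, "y": 0, "z": -13, "rx": 0, "ry": 0, "rz": 0}, {"x": 0, "y": 0, "z": -13, "rx": 0, "ry": 0, "rz": 0}, {"x": 0, "y": 0, "z": -13, "rx": 0, "ry": 0, "rz": 0}], "grip": 0.6, "grip_force": 20}}

```text
time_s: 19.45
eef_pos: [0.5884, 0.0751, 0.308]
eef_rot: [-3.142, -0.0, 1.775]
force: [-0.4, 0.2, 0.0]
gripper_width: 0.0683
grasp_force: 0.0
```

```bash
python3 st.py; python3 - <<'E'
from h import *
im=save('scene','s4.png');T=wT();w=save('wrist','w5.png')
a=cv2.resize(im[100:230,260:360,::-1],None,fx=4,fy=4,interpolation=2);b=cv2.resize(w[90:350,220:420,::-1],None,fx=2,fy=2,interpolation=2)
cv2.imwrite('pics/c6.png',np.hstack([a,b]))
E
```

```text
loc mm [  6.9767   0.2366 308.0167] eye z 229.61668310575394 F loc [-0.3579  0.2584  0.0416] M [-0.0393  0.0262  0.0586] [-3.1416 -0.0001  1.7748] 0.06831836110214691 0.0 19.45
```

View pics/c6.png

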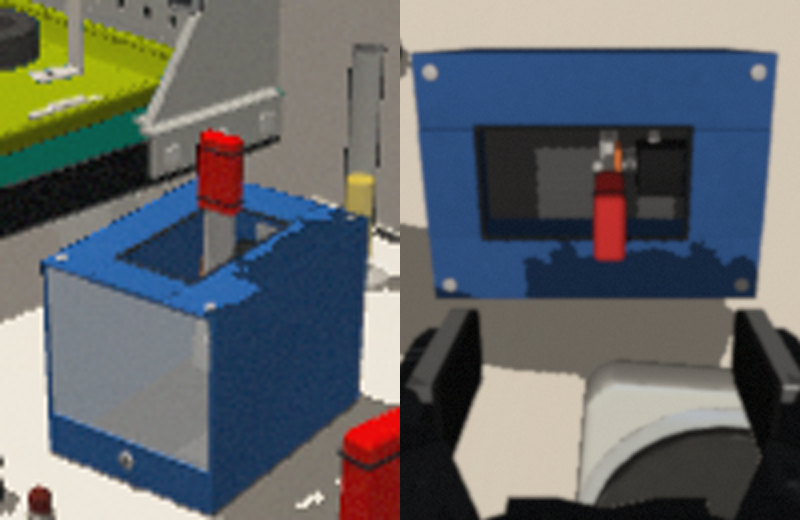

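```bash
python3 -c "
from rig import bot
print(bot.job_done())"
```

```text
the job is handed in; nothing more can be done
None
```

The middle-sized gauge hangs upright on the locker's hook, its bar behind the upturned tip and the keeper pressing on it, released and handed in at about 19.5 s; keeper and hook readings stayed near 8 N, and I viewed 11 pictures, one over the limit of 10.

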